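Hand-run then wrench-tighten a sensor's captive nut

TASK

Close the pressure sensor's joint on the test manifold: with the fingers, gently (grip force never over 20 N), turn the brass nut clockwise until it stops hand-tight with its red line at the yellow mark; only then take the wrench from its blue rest and tighten the nut one flat (60 degrees) further, red line at the green mark, not past it, turning it with the wrench alone. Lay the wrench back across both bars of its rest as it lay before, and leave everything else on the bench alone.

Things in the scene. Friction and masses are not known exactly. Their poses are not given: they have to be found in the camera images.
- manifold: aluminium block, 90 mm wide, top 45 mm above the table, on a dark base plate, fixed. Origin on the table under the nut's axis; the block runs from 45 mm behind it (-x) to 125 mm ahead (+x), where a flat round gauge sits (48 mm across, centre 98 mm from the nut axis, top at 64 mm). A steel sensor stem, 20 mm across, stands up through the nut to 109 mm above the table.
- yellow_mark (a point): yellow painted mark on the block's black disc, 36 mm from the nut's axis: hand-tight
- green_mark (a point): green painted mark on the block's black disc, 36 mm from the nut's axis, 60 degrees clockwise from the yellow one: fully tightened
- nut: captive brass hex nut, 36 mm across flats, 41.6 over corners, on a round flange 56 mm across, 5 mm thick. Origin on its axis under the flange, 45 mm above the table; hex from 50 to 78 mm above the table. +x points to the corner with the red line; flats face +-y and 60 degrees either side. Turns about the vertical, stays at its height. Soft: grip it with at most 20 N.
- nut_top (a point): centre of the nut's top face, 78 mm above the table; axes as the nut's
- spin (a joint): how far the nut has been run down by hand, rad, growing clockwise seen from above; turns easily (0.12 N m) up to 2.2, where it comes to its stop (hand-tight, red line at the yellow mark)
- clamp (a joint): how far the nut has been tightened beyond hand-tight, rad, growing clockwise seen from above; 0 at the start; stiff (0.7 N m); one flat = 60 degrees = 1.047 rad brings the red line to the green mark
- wrench: steel open-ended wrench, 202 mm long, 12 mm thick, lying flat. Origin on its underside at the grip point in the middle of the handle, near the centre of mass; +x towards the open jaw, z up. Handle 14 mm wide, from 72 mm behind the origin to 83 mm ahead of it; head 58 mm wide.
- wrench_grip (a point): middle of the handle's thickness at the grip point, 6 mm above the wrench's origin
- wrench_jaw (a point): centre of the jaw where the nut's axis belongs, 110 mm ahead of the grip point, 6 mm above the underside; the jaw is 38 mm wide, open towards the wrench's +x, its throat 22.5 mm behind this point, its tips 20 mm ahead of it
- rest: blue wrench rest, base 170 x 100 x 8 mm, fixed, with two black rubber bars (90 mm long across it, 18 mm wide, tops 30 mm above the table) at 55 mm either side of its middle along x. Origin under its middle; the wrench lies across both bars along the rest's x, its grip point over the middle, jaw towards +x.
- rest_top (a point): middle of the rest at the height of the bars' tops, 30 mm above the table
- meter: yellow multimeter lying flat, 150 x 80 x 34 mm; bystander, leave alone
- pliers: pliers with green handles lying flat, about 160 x 54 x 14 mm; bystander, leave alone
- screwdriver: screwdriver lying on the table; bystander, leave alone
- tape: white roll of tape lying flat, 80 mm across, 22 mm high; bystander, leave alone
- mug: blue mug, 76 mm across, 85 mm high; bystander, leave alone
- partsbox: open red parts box with brass plugs, 110 x 150 x 45 mm; bystander, leave alone
- bottle: bottle, 60 mm across, 150 mm high; bystander, leave alone
There are look-alikes about, which are no part of the job. What is shaped like the manifold but purple is not meant. Of the things shaped like the wrench, the steel one is meant.

How it is judged (in metres and radians):
On the way, in this order (a step that is already met when the one before it is completed fails the run):
1. the nut is run down to its stop by the fingers (within 0.12 rad of the stop, fingers on it, not yet tightened further) (value of joint spin above 2.08 rad and value of joint clamp below 0.12 rad and contact force between the fingers and nut above 0.5 N), for 0.05 s.
2. the wrench, on the nut, has tightened it to at least 0.85 rad (value of joint clamp above 0.85 rad and contact force between wrench and nut above 0.5 N).
At the end, for the whole second after the job is handed in: The nut is 0.85 to 1.25 rad (one flat, 60 degrees, -11/+12 degrees) beyond hand-tight and not backed off by more than 0.2 rad; the wrench lies still and flat on both bars of its rest, jaw to the rest's +x, within 30 mm of the middle each way and 20 degrees of its direction (value of joint clamp between 0.85 and 1.25 rad and value of joint spin above 2 rad and x of wrench in the frame of rest between -0.03 and 0.03 m and y of wrench in the frame of rest between -0.03 and 0.03 m and z of wrench in the frame of rest between 0.026 and 0.034 m and x of wrench_jaw in the frame of rest above 0.06 m and angle between wrench's own z axis and vertical below 0.1 rad and angle between the x axis of wrench and the x axis of rest, either way round below 0.35 rad and linear speed of wrench below 0.02 m/s); the robot touches nothing.
It fails at once if the fingers press the nut with more than about 20 N each (44 N in all) (contact force between the fingers and nut above 44 N).
It fails at once if the fingers turn the nut beyond hand-tight (contact force between the fingers and nut above 3 N and value of joint clamp between 0.15 and 0.85 rad).
It fails at once if the wrench is used on the nut before it is hand-tight (contact force between wrench and nut above 3 N and value of joint spin below 1.8 rad).
It fails at once if the nut is overtightened (over 1.3 rad) (value of joint clamp above 1.3 rad).
It fails at once if a bystander is moved over 30 mm (distance of any of meter, pliers, screwdriver, tape, mug, partsbox, bottle from where it was at the start of the episode above 0.03 m).
It also fails if it takes over 72 s, if anything falls off the work surface, if the arm or the gripper's body presses on something with over 40 N, if the wrist force passes 120 N, or if a joint passes its speed limit or range.

ROBOT

A 6-joint arm with a two-finger parallel gripper is mounted at the origin on the work surface. World frame = base frame: x ahead of the robot, y to its left, z up, the work surface at z = 0. Lengths are in mm, angles in rad, forces in N, time in s.
With the tool pointing down it reaches from about 350 to 875 mm from the base axis. Payload 4.2 kg.
Tool frame: the origin (TCP) lies at the very end of the fingers, on their centre line; the grasp point (between the pads) lies 19 mm behind it; z points along the fingers, y is the direction in which the jaws open and shut (so a half turn about z gives the same grasp; the last joint's range is limited). The gripper opens to 85 mm and grips with 20 to 120 N. Pads are 22 mm wide; open, the fingers measure 114 mm over their backs; the gripper's body (76 mm by 85 mm) begins 54 mm behind the grasp point. The pads swing forward as they close: fully open they stand 13 mm farther back than shut.
Start: joints at [1.607, 0.385, 0.008, 0, -1.194, -0.259], TCP at [138.069, 609.538, 231.312] pointing down, gripper open.
Joint ranges: [-3.14, 3.14], [-1.21, 2.06], [-1.07, 1.41], [-3.16, 2.05], [-2.99, -0.16], [-3.1, 3.1]. Speed limits (rad/s): [2.79, 2.79, 3.14, 3.14, 3.14, 3.14].

INTERFACE

Orientations are given as a unit quaternion [x, y, z, w].
In Python, from bench import arm, optics, job gives the robot as it stands.
- The arm moves only by the tool send_rows, never from a script. Its argument "steps" is a list that holds one entry, the list of rows, each a list of 5 numbers: the shift along the tool's x, y, z in cm, then the turn about the tool's z in rad, then the opening, from 0 (shut) to 1 (fully open). A call has 1 to 10 rows; each row shifts and turns the pose as measured when the row begins, along the tool's axes as they then stand; what a row does not reach is not made up. A row lasts 1/12 s, in which the tool goes at most 41.7 mm and 7.16 degrees, less where a joint would pass 70% of its speed; a pose out of reach is approached as far as the arm can. A call with a gripper value outside its range is refused whole. The fingers move at their own pace and stop on an object; the grip force is fixed at half the most. Time passes only in rows, so rows that do not move let the fingers close. It gives the time, the measured TCP pose, the force and the opening at its end, in the units of the state.
- arm.read_state(): the state, without advancing time (a new reading comes with each control period).
- optics.get_image(name): name is "scene" or "top"; returns (picture, depth): 420x560x3 uint8, blue, green, red; 420x560 float32, mm along the optical axis (not along the pixel's ray), 0 where there is no reading.
- optics.get_calibration(name): a dict with "K" (3x3 intrinsics, pixels), "rvec" (rotation vector, rad) and "tvec" (3), from world to camera coordinates, as OpenCV has them. Camera axes: x right, y down, z forward; pixel columns grow to the right and rows downward; lengths in mm; the calibration is good to about 2 mm. A picture is of the moment at which its call begins. get_calibration takes no time and is no camera call.
- job.job_done(): hands the job in, once; it reports no verdict.
The state is a dict: "clock": time; "joints": joint angles; "joint_vel": joint speeds; "joint_efforts": joint torques, N m; "position": TCP position; "ee_rot": TCP orientation; "contact_force": force on the tool from outside, world axes, zero at the start; "wrist_torque": the same for the moment, N m; "gripper_width": finger opening in mm.
Only numpy, scipy, OpenCV 4.12 (cv2) and the standard library are available. Lean on these libraries where they do the work, as an engineer would, in place of code of your own. Each camera call takes 0.05 s, during which the arm holds its last target. There are 200 camera calls.

## Working session

There is one attempt and no reset: what is moved stays moved. The work goes in short steps, Python scripts to look and compute and a tool call to move; the robot and the scene stay as the last step left them, time stands still between calls to the robot, and variables do not carry over. Pictures are saved under pics/ and viewed, about 8 in all and at most 12, crops included, and the job is handed in when it is done.

Besides the shell and the picture viewer there is one more tool, called after "Call:" in YAML: its name, and indented under it one key for each argument. send_rows: Moves the arm, as the interface text tells. Its arguments: {"type":"object","properties":{"steps":{"type":"array","items":{"type":"array","items":{"type":"array","items":{"type":"number"}}}}},"required":["steps"]}

```bash
mkdir -p pics; cat > h.py <<'E'
import numpy as np, cv2
from bench import arm, optics, job
def cal(n):
    c=optics.get_calibration(n);K=np.array(c["K"],float);R=cv2.Rodrigues(np.array(c["rvec"],float))[0];t=np.array(c["tvec"],float).ravel();return K,R,t
def ray(n,uv,z):
    K,R,t=cal(n);C=-R.T@t;d=R.T@np.linalg.inv(K)@np.array([uv[0],uv[1],1.]);return C+d*(z-C[2])/d[2]
def cloud(n,D):
    K,R,t=cal(n);v,u=np.indices(D.shape);p=np.stack([(u-K[0,2])/K[0,0]*D,(v-K[1,2])/K[1,1]*D,D],-1);return (p-t)@R
def proj(n,P):
    K,R,t=cal(n);q=K@(R@np.array(P,float)+t);return q[:2]/q[2]
E
python3 - <<'E'
from h import *
for n in("scene","top"):
    im,D=optics.get_image(n);cv2.imwrite(f"pics/{n}0.png",im);np.savez(f"{n}0.npz",im=im,D=D)
    K,R,t=cal(n);print(n,K[0,0],-R.T@t,R[2])
s=arm.read_state();print(s)
E
```

```text
scene 536.5885550696925 [1725.75334291 -326.23520157 1145.33512266] [-0.73681643  0.19163058 -0.64836662]
top 478.0646205621879 [ 278.07947116  -14.98913255 1445.89767597] [ 0.18094234  0.00261129 -0.98349024]
{'clock': 0.1, 'joints': array([ 1.60658182e+00,  3.85501965e-01,  6.74677405e-03, -4.20762455e-04,
       -1.19398057e+00, -2.58588600e-01]), 'joint_vel': array([-0.00058836, -0.00017066,  0.00052903,  0.00184395,  0.00079605,
        0.00140687]), 'joint_efforts': array([-1.74292331e-04, -3.93317091e+01,  1.88930351e+01,  4.19794545e+00,
       -2.61113244e-03,  3.00261064e-06]), 'position': array([137.98150369, 609.04571874, 230.31345737]), 'ee_rot': array([ 9.93792145e-01, -1.11248341e-01, -5.12165776e-05,  9.87910211e-04]), 'contact_force': array([ 0.55978476, -0.03388931, -0.23419259]), 'wrist_torque': array([0.02052545, 0.05299718, 0.06661622]), 'gripper_width': 85.47965985293673}
```

View pics/scene0.png

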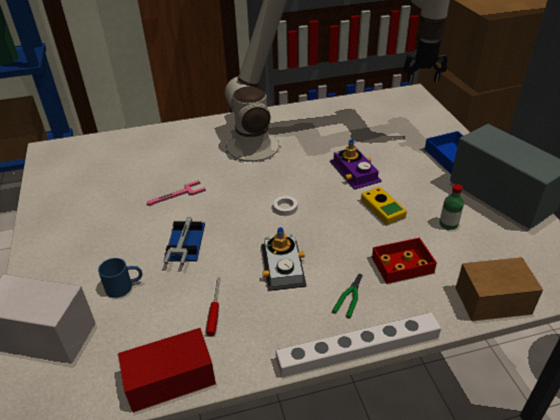

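View pics/top0.png

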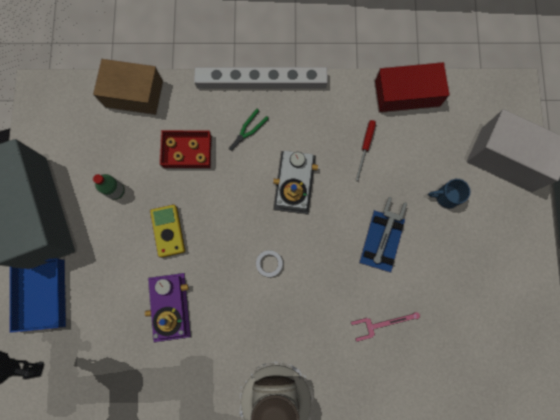

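The scene view shows the aluminium manifold at about (283,255) with the wrench on its blue rest at (185,243). In the top view the nut is at (293,190) and the wrench at (385,235). The purple manifold and the pink wrench are the look-alikes. Next I'll measure and zoom in.

```bash
python3 - <<'E'
from h import *
im=np.load("top0.npz");I=im["im"];D=im["D"]
a=cv2.resize(I[145:220,260:335],None,fx=5.3,fy=5.3,interpolation=cv2.INTER_CUBIC)
b=cv2.resize(I[193:278,350:425],None,fx=5.3,fy=5.3,interpolation=cv2.INTER_CUBIC)
h=max(a.shape[0],b.shape[0]);o=np.zeros((h,a.shape[1]+b.shape[1],3),np.uint8);o[:a.shape[0],:a.shape[1]]=a;o[:b.shape[0],a.shape[1]:]=b
cv2.imwrite("pics/c1.png",np.clip(o*1.6,0,255).astype(np.uint8))
P=cloud("top",D);Ps=cloud("scene",np.load("scene0.npz")["D"]);S=np.load("scene0.npz")["im"]
def rep(nm,Q,m):
    q=Q[m];print(nm,len(q),np.median(q,0).round(1),q.min(0).round(),q.max(0).round())
# depth based: top
for nm,Q in(("top",P),("scene",Ps)):
    c=ray("top",(293,190),80);rg=np.hypot(Q[...,0]-c[0],Q[...,1]-c[1])<60
    print(nm,"c",c.round())
    for lo,hi in((40,47),(47,54),(60,68),(74,82),(100,115)): 
        m=rg&(Q[...,2]>lo)&(Q[...,2]<hi)
        if m.any(): rep((lo,hi),Q,m)
    c=ray("top",(385,235),36);rg=(np.hypot(Q[...,0]-c[0],Q[...,1]-c[1])<130)
    for lo,hi in((24,33),(36,50)):
        m=rg&(Q[...,2]>lo)&(Q[...,2]<hi)
        if m.any():
            rep(("wr",lo,hi),Q,m);q=Q[m][:,:2].astype(np.float32);print(cv2.minAreaRect(q),cv2.fitLine(q,2,0,.01,.01).ravel())
    g=rg&(Q[...,2]<14)&(Q[...,2]>3)
    if g.any(): rep("base",Q,g);print(cv2.minAreaRect(Q[g][:,:2].astype(np.float32)))
E
```

```text
top c [602. -50.  80.]
(40, 47) 505 [607.  -51.2  44.3] [555. -96.  40.] [660.   0.  47.]
(47, 54) 233 [599.7 -48.1  48.7] [554. -93.  47.] [659.  -3.  54.]
(60, 68) 5 [590.6 -44.5  64.1] [587. -65.  63.] [593. -36.  67.]
(74, 82) 72 [601.6 -50.   78.3] [585. -68.  74.] [624. -32.  82.]
(100, 115) 38 [604.2 -49.4 106.7] [595. -58. 101.] [613. -41. 113.]
('wr', 24, 33) 269 [ 496.6 -321.3   28.8] [ 389. -381.   24.] [ 591. -258.   33.]
((492.18621826171875, -329.5961608886719), (90.03872680664062, 194.26678466796875), 72.59664916992188) [ 9.5397341e-01 -2.9989120e-01  4.6456192e+02 -3.2037244e+02]
('wr', 36, 50) 436 [ 512.9 -330.5   41.5] [ 392. -391.   36.] [ 590. -286.   50.]
((486.82781982421875, -336.9900207519531), (62.63619613647461, 201.697265625), 74.99542236328125) [ 9.3398833e-01 -3.5730350e-01  4.9727945e+02 -3.3224136e+02]
base 1711 [ 460.6 -314.3    6.5] [ 346. -450.    3.] [ 604. -197.   14.]
((475.6741943359375, -322.5544738769531), (251.83767700195312, 254.4359588623047), 78.30278015136719)
scene c [602. -50.  80.]
(40, 47) 319 [626.5 -58.8  44.6] [ 559. -100.   40.] [6
[... 244 characters left out ...]
.3] [600. -61. 100.] [621. -42. 114.]
('wr', 24, 33) 216 [ 497.4 -320.1   29.2] [ 389. -387.   24.] [ 589. -261.   33.]
((493.3057861328125, -331.5170593261719), (91.47804260253906, 192.52134704589844), 72.69036102294922) [ 9.6875197e-01 -2.4803159e-01  4.7150775e+02 -3.2115042e+02]
('wr', 36, 50) 332 [ 526.3 -335.4   41.9] [ 396. -392.   36.] [ 595. -289.   49.]
((489.2919921875, -342.28643798828125), (64.73389434814453, 204.42189025878906), 76.22132873535156) [ 9.3379587e-01 -3.5780627e-01  5.0863947e+02 -3.3726886e+02]
base 991 [ 471.5 -317.6    6.6] [ 345. -454.    3.] [ 603. -196.   14.]
((475.34051513671875, -324.312255859375), (258.2503662109375, 248.7284393310547), 48.71957778930664)
```

View pics/c1.png

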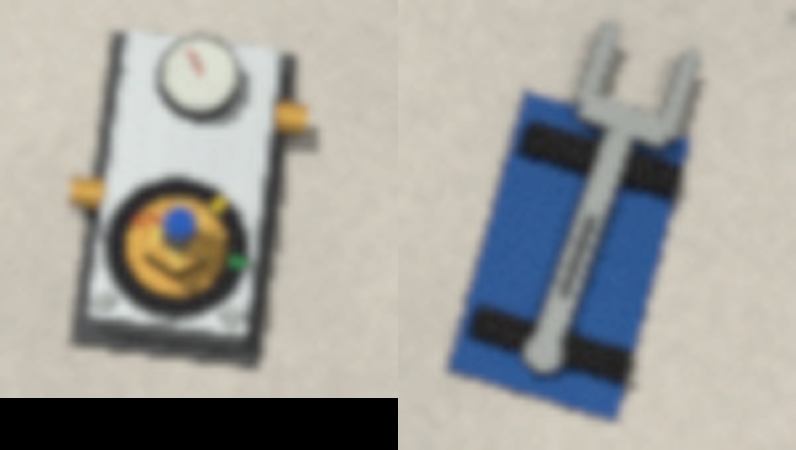

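The crop shows the nut with its red line up-left at about (147,215), the yellow mark at (220,205) and the green at (238,262). The wrench lies across both bars with its jaw pointing up. Next I'll get precise angles and positions from colour masks and two views.

```bash
cat > m.py <<'E'
from h import *
def cen(I,roi,f):
    u0,v0,u1,v1=roi;h=cv2.cvtColor(I[v0:v1,u0:u1],cv2.COLOR_BGR2HSV).astype(int);B=I[v0:v1,u0:u1].astype(int)
    m=f(h[...,0],h[...,1],h[...,2],B);n,l,st,c=cv2.connectedComponentsWithStats(m.astype(np.uint8))
    if n<2: return None
    k=1+np.argmax(st[1:,4]);vv,uu=np.nonzero(l==k);w=h[vv,uu,1].astype(float)
    return np.array([(uu*w).sum()/w.sum()+u0,(vv*w).sum()/w.sum()+v0]),len(uu)
blue=lambda h,s,v,B:(h>100)&(h<130)&(s>120)&(v>60)
green=lambda h,s,v,B:(h>50)&(h<90)&(s>120)&(v>50)
yel=lambda h,s,v,B:(h>=24)&(h<36)&(s>150)&(v>90)
red=lambda h,s,v,B:((h<9)|(h>172))&(s>130)&(v>60)
def tri(a,b):
    rows=[]
    for n,uv in(("top",a),("scene",b)):
        K,R,t=cal(n);Pm=K@np.c_[R,t];rows+=[uv[0]*Pm[2]-Pm[0],uv[1]*Pm[2]-Pm[1]]
    X=np.linalg.svd(np.array(rows)/np.linalg.norm(rows,axis=1)[:,None])[2][-1];return X[:3]/X[3]
def nut(I,S,zr=(50,64,78)):
    rt=(270,165,320,212);rs=(258,218,305,262)
    bt,bs=cen(I,rt,blue),cen(I and 0 if 0 else S,rs,blue);print("blue",bt,bs)
    X=tri(bt[0],bs[0]);print("stem",X.round(1))
    for nm,f,zs in(("yel",yel,(45,)),("green",green,(45,)),("red",red,zr)):
        for n,J,r in(("top",I,rt),("scene",S,rs)):
            c=cen(J,r,f)
            if c is None: print(nm,n,None);continue
            for z in zs:
                p=ray(n,c[0],z);d=p-X;print(nm,n,c[0].round(1),c[1],z,p.round(1),"r%.1f ang %.1f"%(np.hypot(d[0],d[1]),np.degrees(np.arctan2(d[1],d[0]))))
    return X
E
python3 - <<'E'
from m import *
I=np.load("top0.npz")["im"];S=np.load("scene0.npz")["im"];nut(I,S)
J=cv2.resize(S[215:270,250:310],None,fx=6,fy=6,interpolation=cv2.INTER_CUBIC);K2=cv2.resize(S[205:275,155:215],None,fx=6,fy=6,interpolation=cv2.INTER_CUBIC)
o=np.zeros((420,720,3),np.uint8);o[:330,:360]=J;o[:420,360:]=K2;cv2.imwrite("pics/c2.png",np.clip(o*1.5,0,255).astype(np.uint8))
# rest (blue) rect and wrench (grey over)
for n,M,roi in(("top",I,(340,185,420,285)),("scene",S,(155,205,215,275))):
    u0,v0,u1,v1=roi;h=cv2.cvtColor(M[v0:v1,u0:u1],cv2.COLOR_BGR2HSV).astype(int)
    m=(h[...,0]>98)&(h[...,0]<128)&(h[...,1]>110)
    vv,uu=np.nonzero(m);p=np.array([ray(n,(a+u0,b+v0),8)[:2] for a,b in zip(uu,vv)],np.float32);print("rest",n,cv2.minAreaRect(p))
    D=np.load(n+"0.npz")["D"];Q=cloud(n,D)
    g=(Q[...,2]>35)&(Q[...,2]<50);g[:v0]=0;g[v1:]=0;g[:,:u0]=0;g[:,u1:]=0
    vv,uu=np.nonzero(g);p=np.array([ray(n,(a,b),42)[:2] for a,b in zip(uu,vv)],np.float32)
    print("wr",n,cv2.minAreaRect(p),"z",np.median(Q[...,2][g]));
    d=np.array([np.cos(-.29),np.sin(-.29)])
    for it in range(3):
        s=p@d;hd=p[(s-s.min()<140)&(s-s.min()>5)];l=cv2.fitLine(hd,2,0,.01,.01).ravel();d=l[:2]*np.sign(l[0])
    c=l[2:];s=(p-c)@d;print(" handle yaw",np.degrees(np.arctan2(d[1],d[0])),"tail",c+d*s.min(),"tip",c+d*s.max(),"grip mid from ends",c+d*(s.min()+72),c+d*(s.max()-130))
E
```

```text
blue (array([293.49406088, 186.96399406]), 16) (array([279.99440746, 229.31291611]), 18)
stem [606.1 -50.8 106.4]
yel top [300.5 183.5] 4 45 [630.2 -73.7  45. ] r33.2 ang -43.6
yel scene [281. 241.] 1 45 [591.  -44.9  45. ] r16.3 ang 158.7
green top [304.5 194. ] 2 45 [597.8 -85.4  45. ] r35.6 ang -103.6
green scene [269. 245.] 3 45 [597.6 -83.5  45. ] r33.9 ang -104.7
red top None
red scene [286. 238.] 1 50 [587.8 -28.4  50. ] r29.0 ang 129.3
red scene [286. 238.] 1 64 [602.3 -32.2  64. ] r19.0 ang 101.6
red scene [286. 238.] 1 78 [616.9 -36.   78. ] r18.3 ang 54.0
rest top ((461.5240783691406, -320.3869323730469), (94.61976623535156, 164.36370849609375), 72.80065155029297)
wr top ((486.3397216796875, -332.67681884765625), (66.24127197265625, 201.53994750976562), 72.24811553955078) z 41.339315265556635
 handle yaw -21.005907 tail [ 393.3182  -292.32352] tip [ 580.6378  -364.25095] grip mid from ends [ 460.53333 -318.13293] [ 459.2772 -317.6506]
rest scene ((467.2919921875, -321.095458984375), (98.94792175292969, 167.00665283203125), 73.56940460205078)
wr scene ((493.1748046875, -341.70989990234375), (64.35025024414062, 207.59844970703125), 76.09098052978516) z 41.81556024948951
 handle yaw -21.091469 tail [ 398.09445 -294.2773 ] tip [ 590.14264 -368.3497 ] grip mid from ends [ 465.27097 -320.18707] [ 468.8517  -321.56815]
```

View pics/c2.png

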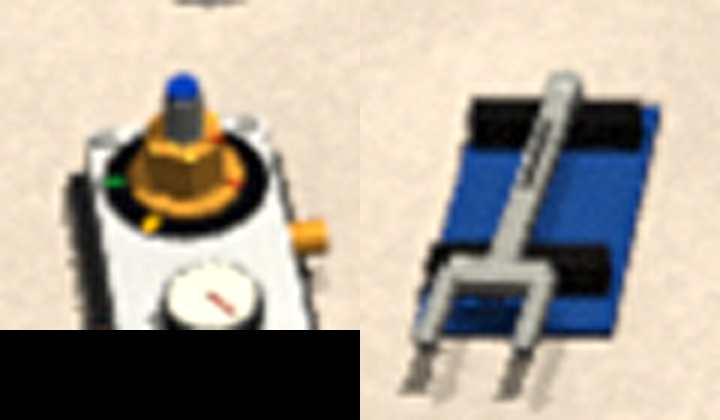

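The crop shows two red marks, one on the hex top corner at crop (215,138) and one on the flange at (237,182). The rest and wrench are as expected. I'll work out the red angle, then move.

```bash
python3 - <<'E'
from m import *
c=np.array([604.5,-50.5])
for n,uv,z in(("scene",(250+215/6-.4,215+138/6-.4),78),("scene",(250+237/6-.4,215+182/6-.4),50),("top",(260+147/5.3-.4,145+215/5.3-.4),78),("top",(260+147/5.3-.4,145+215/5.3-.4),50),("top",(260+200/5.3-.4,145+75/5.3-.4),64),("scene",(250+212/6-.4,215+298/6-.4),64)):
    p=ray(n,uv,z)[:2];d=p-c;print(n,z,p.round(1),np.hypot(*d).round(1),np.degrees(np.arctan2(d[1],d[0])).round(1))
I=np.load("top0.npz")["im"];J=cv2.cvtColor(I,cv2.COLOR_BGR2HSV)
for v in range(180,194): print(v,[(int(a),int(b)) for a,b in J[v,282:294,:2]])
E
```

```text
scene 78 [614.8 -37.1] 16.8 52.5
scene 50 [619.3 -27.7] 27.2 57.1
top 78 [616.9 -33.5] 21.0 53.9
top 50 [623.8 -33.9] 25.5 40.7
top 64 [701.9 -64. ] 98.3 -7.9
scene 64 [705.4 -63.9] 101.8 -7.6
180 [(83, 7), (75, 7), (83, 8), (75, 5), (90, 3), (90, 4), (120, 5), (90, 7), (150, 8), (165, 16), (165, 18), (0, 17)]
181 [(75, 7), (80, 6), (80, 8), (90, 4), (0, 0), (150, 8), (165, 17), (15, 44), (16, 67), (17, 79), (16, 90), (18, 94)]
182 [(70, 6), (80, 8), (0, 0), (90, 6), (30, 9), (8, 30), (13, 79), (18, 115), (20, 131), (19, 138), (18, 130), (20, 119)]
183 [(75, 5), (90, 4), (90, 7), (0, 8), (13, 60), (16, 107), (18, 137), (19, 144), (19, 146), (19, 139), (17, 109), (16, 78)]
184 [(90, 4), (150, 6), (160, 23), (6, 64), (14, 113), (16, 144), (17, 153), (18, 151), (18, 136), (15, 96), (168, 27), (119, 55)]
185 [(120, 11), (150, 8), (0, 60), (10, 127), (14, 147), (15, 159), (15, 164), (16, 152), (14, 99), (141, 28), (113, 113), (111, 161)]
186 [(120, 8), (170, 26), (7, 103), (11, 154), (13, 166), (14, 167), (14, 164), (12, 143), (5, 58), (115, 83), (110, 163), (109, 186)]
187 [(120, 9), (21
[... 229 characters left out ...]
(110, 159), (109, 183)]
189 [(0, 15), (18, 117), (19, 148), (19, 157), (19, 157), (19, 156), (21, 148), (23, 134), (23, 103), (120, 8), (112, 115), (111, 145)]
190 [(15, 16), (18, 129), (19, 152), (19, 156), (19, 157), (20, 152), (21, 143), (22, 139), (21, 125), (20, 78), (120, 18), (109, 57)]
191 [(20, 25), (17, 126), (19, 153), (19, 157), (19, 157), (20, 152), (21, 150), (20, 150), (20, 147), (20, 122), (23, 84), (23, 56)]
192 [(10, 23), (17, 124), (19, 152), (19, 155), (19, 157), (20, 150), (20, 153), (19, 154), (19, 152), (21, 136), (23, 120), (23, 113)]
193 [(10, 25), (17, 117), (19, 150), (19, 157), (19, 157), (19, 156), (20, 155), (19, 155), (19, 155), (20, 149), (23, 139), (22, 137)]
```

Call:
send_rows:
  steps:
    - [[3.5,1.5,0,0,1],[4,0.5,0,0,1]]

```text
clock: 0.27
position: [202.6, 574.6, 228.5]
ee_rot: [0.994, -0.107, -0.001, 0.002]
contact_force: [0.6, 0.1, -0.3]
gripper_width: 85.2
```

Call:
send_rows:
  steps:
    - [[2.9,2.9,0,0,1],[2.9,2.9,0,0,1],[2.9,2.9,0,0,1],[2.9,2.9,0,0,1],[2.9,2.9,0,0,1],[2.9,2.9,0,0,1],[2.9,2.9,0,0,1],[2.9,2.9,0,0,1],[2.9,2.9,0,0,1],[2.9,2.9,0,0,1]]

```text
clock: 1.1
position: [426.3, 222.7, 224.9]
ee_rot: [0.995, -0.104, -0.002, 0.006]
contact_force: [0.9, 0.8, -0.1]
gripper_width: 85.5
```

```bash
cat >> h.py <<'E'
from scipy.spatial.transform import Rotation as Ro
def to(x,y,z,yaw,note=""):
    s=arm.read_state();R=Ro.from_quat(s["ee_rot"]).as_matrix();p=np.array(s["position"]);psi=np.degrees(np.arctan2(R[1,0],R[0,0]))
    d=R.T@(np.array([x,y,z])-p)/10;print("t%.2f"%s["clock"],"pos",p.round(1),"psi %.2f"%psi,"tilt",(R[:2,2]*57.3).round(2),"F",np.round(s["contact_force"],1),"T",np.round(s["wrist_torque"],2),"w %.1f"%s["gripper_width"],"j6 %.2f"%s["joints"][5])
    print("shift cm",d.round(2),"turn",round(np.radians(-((yaw-psi+180)%360-180)),3))
E
python3 -c "
from h import *
to(604.5,-50.5,150,-7)"
```

```text
t1.10 pos [426.3 222.7 224.9] psi -11.97 tilt [-0.27 -0.62] F [ 0.9  0.8 -0.1] T [ 0.05 -0.08 -0.02] w 85.5 j6 0.54
shift cm [23.12 22.95  7.7 ] turn -0.087
```

Call:
send_rows:
  steps:
    - [[2.9,2.9,0,-0.02,0.6],[2.9,2.9,0,-0.02,0.6],[2.9,2.9,0,-0.02,0.6],[2.9,2.9,0,-0.02,0.6],[2.9,2.9,0,0,0.6],[2.9,2.9,0.5,0,0.6],[2.9,2.9,0.5,0,0.6],[2,2,1,0,0.6],[0,0,2,0,0.6],[0,0,0,0,0.6]]

```text
clock: 1.93
position: [614.4, -46.8, 182.3]
ee_rot: [0.998, -0.067, -0.004, 0.006]
contact_force: [-0.6, 0.1, -0.8]
gripper_width: 51.0
```

```bash
python3 -c "
from h import *
to(604.5,-50.5,120,-7)"
```

```text
t1.93 pos [614.4 -46.8 182.3] psi -7.70 tilt [-0.48 -0.63] F [-0.6  0.1 -0.8] T [ 0.01  0.16 -0.01] w 51.0 j6 1.24
shift cm [-0.89  0.43  6.24] turn -0.012
```

Call:
send_rows:
  steps:
    - [[-0.9,0.4,2,-0.012,0.6],[0,0,2,0,0.6],[0,0,2,0,0.6],[0,0,2,0,0.6],[0,0,1,0,0.6],[0,0,0,0,0.6]]

```text
clock: 2.43
position: [604.1, -49.9, 91.9]
ee_rot: [0.998, -0.06, -0.003, 0.006]
contact_force: [-1.2, -0.1, -0.3]
gripper_width: 51.1
```

```bash
python3 - <<'E'
from h import *
to(604.5,-50.5,62,-7)
o=[]
for n,r in(("scene",(235,200,325,270)),("top",(255,150,345,220))):
    I,_=optics.get_image(n);u0,v0,u1,v1=r;o.append(cv2.resize(I[v0:v1,u0:u1],None,fx=4.4,fy=4.4,interpolation=cv2.INTER_CUBIC))
cv2.imwrite("pics/g1.png",np.clip(np.hstack(o)*1.5,0,255).astype(np.uint8))
E
```

```text
t2.43 pos [604.1 -49.9  91.9] psi -6.86 tilt [-0.41 -0.71] F [-1.2 -0.1 -0.3] T [ 0.01 -0.01  0.03] w 51.1 j6 1.25
shift cm [0.07 0.02 2.99] turn 0.002
```

View pics/g1.png

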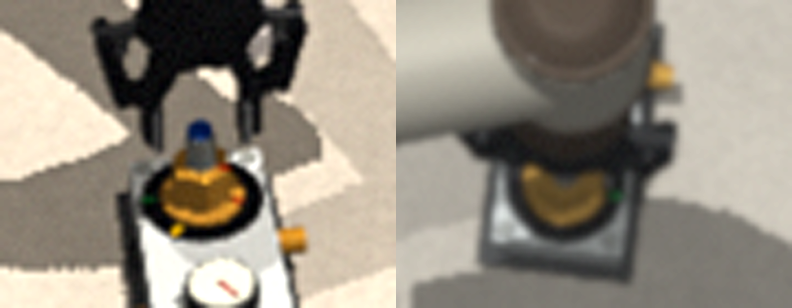

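The fingers sit evenly either side of the stem, at 150 and 250 with the stem at 201. I'll descend.

Call:
send_rows:
  steps:
    - [[0,0,1,0,0.6],[0,0,1,0,0.6],[0,0,0.6,0,0.6],[0,0,0.3,0,0.6],[0,0,0,0,0.52],[0,0,0,0,0.48],[0,0,0,0,0.47]]

```text
clock: 3.12
position: [608.8, -49.5, 67.4]
ee_rot: [0.998, -0.059, 0.003, 0.006]
contact_force: [-1.4, -0.0, -0.9]
gripper_width: 40.2
```

```bash
python3 -c "
from h import *
to(604.5,-50.5,62,-7)"
```

```text
t3.12 pos [608.8 -49.5  67.4] psi -6.72 tilt [ 0.34 -0.69] F [-1.4 -0.  -0.9] T [-0.21  0.1   0.  ] w 40.2 j6 1.25
shift cm [-0.42  0.15  0.54] turn 0.005
```

Call:
send_rows:
  steps:
    - [[-0.4,0.1,0.3,0,0.47],[0,0,0,0,0.46],[0,0,0,0,0.45],[0,0,0,0,0.45]]

```text
clock: 3.45
position: [604.7, -50.1, 64.8]
ee_rot: [0.998, -0.059, 0.004, 0.006]
contact_force: [0.0, 0.7, -0.8]
gripper_width: 38.7
```

```bash
python3 -c "
from h import *
to(604.5,-50.5,62,-7)"
```

```text
t3.45 pos [604.7 -50.1  64.8] psi -6.74 tilt [ 0.42 -0.66] F [ 0.   0.7 -0.8] T [0.04 0.04 0.01] w 38.7 j6 1.25
shift cm [-0.01  0.04  0.28] turn 0.004
```

Call:
send_rows:
  steps:
    - [[0,0,0,0.05,0.45],[0,0,0,0.05,0.45],[0,0,0,0.05,0.45],[0,0,0,0.05,0.45]]

```text
clock: 3.78
position: [605.5, -50.7, 65.3]
ee_rot: [0.987, -0.162, 0.006, 0.005]
contact_force: [-0.6, 0.2, -0.9]
gripper_width: 38.2
```

```bash
python3 -c "
from h import *
to(604.5,-50.5,62,-7)"
```

```text
t3.78 pos [605.5 -50.7  65.3] psi -18.59 tilt [ 0.55 -0.7 ] F [-0.6  0.2 -0.9] T [0.24 0.05 0.17] w 38.2 j6 1.04
shift cm [-0.11  0.01  0.33] turn -0.202
```

Call:
send_rows:
  steps:
    - [[-0.1,0,0,0.1,0.45],[0,0,0,0.1,0.45],[0,0,0,0.1,0.45],[0,0,0,0.1,0.45],[0,0,0,0.1,0.45],[0,0,0,0.1,0.45],[0,0,0,0,0.45]]

```text
clock: 4.37
position: [605.7, -50.0, 65.4]
ee_rot: [0.889, -0.458, 0.008, 0.003]
contact_force: [-0.7, -0.7, 0.5]
gripper_width: 38.8
```

```bash
python3 -c "
from h import *
to(604.5,-50.5,62,-104)"
```

```text
t4.37 pos [605.7 -50.   65.4] psi -54.50 tilt [ 0.69 -0.73] F [-0.7 -0.7  0.5] T [-0.06  0.09  0.05] w 38.8 j6 0.41
shift cm [-0.04  0.13  0.34] turn 0.864
```

Call:
send_rows:
  steps:
    - [[0,0.1,0,0.1,0.45],[0,0,0,0.1,0.45],[0,0,0,0.1,0.45],[0,0,0,0.1,0.45],[0,0,0,0.1,0.45],[0,0,0,0.1,0.45]]

```text
clock: 4.87
position: [606.4, -49.8, 65.5]
ee_rot: [0.712, -0.702, 0.01, -0.001]
contact_force: [0.5, 0.9, -1.2]
gripper_width: 38.5
```

```bash
python3 - <<'E'
from h import *
to(604.5,-50.5,62,-104)
o=[]
for n,r in(("scene",(235,200,325,270)),("top",(255,150,345,220))):
    I,_=optics.get_image(n);u0,v0,u1,v1=r;o.append(cv2.resize(I[v0:v1,u0:u1],None,fx=4.4,fy=4.4,interpolation=cv2.INTER_CUBIC))
cv2.imwrite("pics/g2.png",np.clip(np.hstack(o)*1.8,0,255).astype(np.uint8))
E
```

```text
t4.87 pos [606.4 -49.8  65.5] psi -89.26 tilt [ 0.86 -0.71] F [ 0.5  0.9 -1.2] T [-0.02  0.    0.14] w 38.5 j6 -0.19
shift cm [0.07 0.19 0.35] turn 0.257
```

View pics/g2.png

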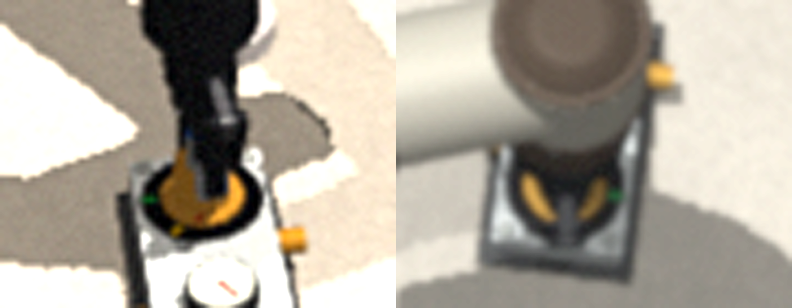

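The red flange mark at (203,216) is closing on the yellow mark at (178,230). I'll go on in small steps and watch the torque.

Call:
send_rows:
  steps:
    - [[0.1,0.15,0,0.05,0.45],[0,0,0,0.05,0.45],[0,0,0,0.05,0.45]]

```text
clock: 5.22
position: [606.7, -49.8, 65.7]
ee_rot: [-0.662, 0.749, -0.01, 0.004]
contact_force: [-0.0, -0.8, -0.8]
gripper_width: 38.3
```

```bash
python3 - <<'E'
from h import *
to(604.5,-50.5,62,-104)
p=ray("scene",(235+203/4.4-.4,200+216/4.4-.4),50);print(p,np.degrees(np.arctan2(p[1]+50.5,p[0]-604.5)))
p=ray("scene",(235+178/4.4-.4,200+230/4.4-.4),45);print(p,np.degrees(np.arctan2(p[1]+50.5,p[0]-604.5)))
E
```

```text
t5.22 pos [606.7 -49.8  65.7] psi -97.05 tilt [ 1.11 -0.62] F [-0.  -0.8 -0.8] T [-0.32  0.1   0.12] w 38.3 j6 -0.33
shift cm [0.1  0.21 0.36] turn 0.121
[627.61403431 -55.46128022  50.        ] -12.114362365807164
[630.76765933 -73.63678303  45.        ] -41.37388005379055
```

Call:
send_rows:
  steps:
    - [[0,0,0,0.04,0.45],[0,0,0,0.04,0.45],[0,0,0,0.03,0.45]]

```text
clock: 5.47
position: [606.8, -49.8, 65.7]
ee_rot: [-0.624, 0.781, -0.01, 0.004]
contact_force: [0.8, 0.1, -1.0]
gripper_width: 38.6
```

```bash
python3 - <<'E'
from h import *
to(604.5,-50.5,62,-104)
E
```

```text
t5.47 pos [606.8 -49.8  65.7] psi -102.80 tilt [ 1.12 -0.63] F [ 0.8  0.1 -1. ] T [-0.02  0.02  0.11] w 38.6 j6 -0.43
shift cm [0.11 0.21 0.36] turn 0.021
```

Call:
send_rows:
  steps:
    - [[0,0,0,0.03,0.45],[0,0,0,0.03,0.45],[0,0,0,0.02,0.45]]

```text
clock: 5.72
position: [606.8, -49.9, 65.7]
ee_rot: [-0.596, 0.803, -0.01, 0.005]
contact_force: [0.4, -0.4, -0.2]
gripper_width: 38.2
```

```bash
python3 - <<'E'
from h import *
to(604.5,-50.5,62,-108)
o=[]
for n,r in(("scene",(255,220,305,260)),("top",(270,165,320,205))):
    I,_=optics.get_image(n);u0,v0,u1,v1=r;o.append(cv2.resize(I[v0:v1,u0:u1],None,fx=8,fy=8,interpolation=cv2.INTER_CUBIC))
cv2.imwrite("pics/g3.png",np.clip(np.hstack(o)*1.8,0,255).astype(np.uint8))
E
```

```text
t5.72 pos [606.8 -49.9  65.7] psi -106.78 tilt [ 1.13 -0.64] F [ 0.4 -0.4 -0.2] T [-0.02 -0.01  0.11] w 38.2 j6 -0.50
shift cm [0.13 0.21 0.36] turn 0.021
```

View pics/g3.png

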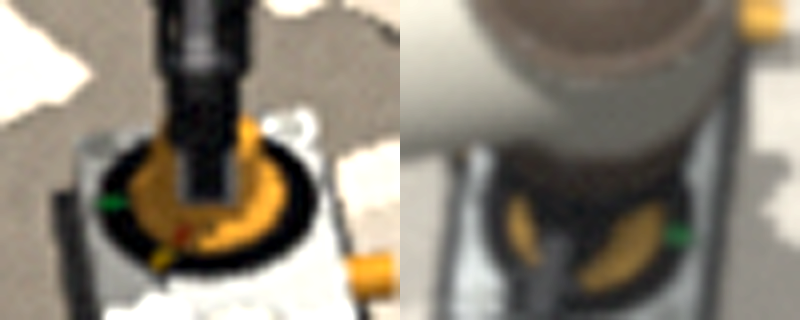

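Red at (183,237) is nearly radially in line with yellow at (163,258). I'll keep on in small steps until the torque rises.

Call:
send_rows:
  steps:
    - [[0,0,0,0.02,0.45],[0,0,0,0.02,0.45]]

```text
clock: 5.98
position: [606.9, -49.9, 65.7]
ee_rot: [-0.581, 0.814, -0.01, 0.005]
contact_force: [-0.4, -0.9, -0.9]
gripper_width: 38.5
```

```bash
python3 - <<'E'
from h import *
to(604.5,-50.5,62,-108)
c=np.array([605,-50.5])
for uv,z in(((183,237),50),((163,258),45),((113,203),45)):
    p=ray("scene",(255+uv[0]/8-.4,220+uv[1]/8-.4),z)[:2]-c;print(np.hypot(*p),np.degrees(np.arctan2(p[1],p[0])))
E
```

```text
t5.98 pos [606.9 -49.9  65.7] psi -109.02 tilt [ 1.14 -0.64] F [-0.4 -0.9 -0.9] T [-0.05 -0.02  0.1 ] w 38.5 j6 -0.54
shift cm [0.14 0.21 0.36] turn -0.018
26.51724713153109 -33.66338548559535
34.647475656701864 -42.339934872919294
34.66425846279192 -102.94060463057275
```

Call:
send_rows:
  steps:
    - [[0,0,0,0.025,0.45],[0,0,0,0.025,0.45]]

```text
clock: 6.15
position: [606.9, -49.9, 65.6]
ee_rot: [-0.559, 0.829, -0.01, 0.005]
contact_force: [-1.1, -0.1, -1.0]
gripper_width: 38.3
```

```bash
python3 -c "
from h import *
to(604.5,-50.5,62,-116)"
```

```text
t6.15 pos [606.9 -49.9  65.6] psi -111.99 tilt [ 1.14 -0.64] F [-1.1 -0.1 -1. ] T [-0.07 -0.    0.19] w 38.3 j6 -0.59
shift cm [0.15 0.21 0.36] turn 0.07
```

Call:
send_rows:
  steps:
    - [[0,0,0,0.02,0.45],[0,0,0,0.02,0.45]]

```text
clock: 6.32
position: [607.0, -49.9, 65.7]
ee_rot: [-0.542, 0.84, -0.01, 0.005]
contact_force: [0.3, -0.0, -1.8]
gripper_width: 38.4
```

```bash
python3 -c "
from h import *
to(604.5,-50.5,62,-116)"
```

```text
t6.32 pos [607.  -49.9  65.7] psi -114.39 tilt [ 1.15 -0.64] F [ 0.3 -0.  -1.8] T [ 0.03 -0.02  0.31] w 38.4 j6 -0.63
shift cm [0.16 0.21 0.36] turn 0.028
```

Call:
send_rows:
  steps:
    - [[0,0,0,0,0.45]]

```text
clock: 6.4
position: [607.0, -49.9, 65.7]
ee_rot: [-0.542, 0.841, -0.01, 0.005]
contact_force: [-0.3, 0.6, -0.7]
gripper_width: 38.6
```

```bash
python3 - <<'E'
from m import *
to(604.5,-50.5,62,-116)
for k in range(3):
    S,_=optics.get_image("scene")
    s=arm.read_state();print(np.round(s["wrist_torque"],2))
B=S[220:260,255:305].astype(int);w=np.clip(B[...,2]-1.9*B[...,1]-.0*B[...,0],0,None);w[B[...,2]<50]=0
v,u=np.nonzero(w>0);print([(int(a)+255,int(b)+220,B[b,a].tolist()) for a,b in zip(u,v)])
if len(u):
    c=[(u*w[v,u]).sum()/w[v,u].sum()+255,(v*w[v,u]).sum()/w[v,u].sum()+220];p=ray("scene",c,50)[:2]-[605,-50.5];print(c,np.hypot(*p),np.degrees(np.arctan2(p[1],p[0])))
cv2.imwrite("s_stop.png",S)
E
```

```text
t6.40 pos [607.  -49.9  65.7] psi -114.40 tilt [ 1.15 -0.65] F [-0.3  0.6 -0.7] T [-0.07  0.01  0.27] w 38.6 j6 -0.63
shift cm [0.16 0.21 0.37] turn 0.028
[-0.05  0.    0.24]
[-0.09  0.05  0.26]
[-0.1  -0.02  0.29]
[(276, 248, [7, 24, 58]), (277, 248, [8, 22, 57]), (276, 249, [9, 24, 56]), (277, 249, [7, 29, 58])]
[np.float64(276.4425427872861), np.float64(248.32518337408314)] 24.188029663994747 -43.45154498502402
```

The red line is at -43.5° against the yellow mark at about -43°, and the torque is holding at 0.27 N m, so the nut is hand-tight. I'll release and retreat, then measure the wrench pose from a fresh picture.

Call:
send_rows:
  steps:
    - [[0,0,0,0,0.5],[0,0,0,0,0.62],[0,0,-0.5,0,0.62],[0,0,-2,0,0.62],[0,0,-3,0,0.7],[0,0,-4,0,0.8],[-2,0,-1.5,-0.12,0.8],[-2,2,0,-0.12,0.8],[-1,3,0,-0.12,0.8],[0,3,0,-0.12,0.8]]

```text
clock: 7.38
position: [546.0, 13.0, 181.4]
ee_rot: [0.73, -0.683, 0.012, -0.005]
contact_force: [-0.3, -0.2, 0.0]
gripper_width: 68.4
```

```bash
python3 - <<'E'
from m import *
def line(pts): print("".join(str(np.round(p,1)) for p in pts))
tp=lambda a,b:(350+(a-398)/5.3-.4,193+b/5.3-.4)
sc=lambda a,b:(155+(a-360)/6-.4,205+b/6-.4)
# tail centre, neck centre, tips(left,right) top surface
W={"top":[tp(543,355),tp(625,130),tp(608,28),tp(690,56)],"scene":[sc(565,75),sc(500,285),sc(412,390),sc(508,390)]}
for n in W:
    q=[ray(n,p,42)[:2] for p in W[n]];line(q)
    for a,b in((q[0],q[1]),(q[0],(q[2]+q[3])/2)): d=b-a;print(n,np.degrees(np.arctan2(d[1],d[0])),np.hypot(*d))
# rest bars' corners (top z30): from crop top
Bt={"top":[tp(525,140),tp(680,180),tp(475,325),tp(628,365)],"scene":[sc(470,122),sc(643,122),sc(430,268),sc(612,270)]}
for n in Bt:
    q=np.array([ray(n,p,28)[:2] for p in Bt[n]]);line(q);m=q.mean(0);u=(q[0]+q[1]-q[2]-q[3])/2;v=q[0]-q[1]+q[2]-q[3];print("rest",n,m,np.degrees(np.arctan2(u[1],u[0])),np.degrees(np.arctan2(v[1],v[0])))
to(463,-319,120,-18)
E
```

```text
[ 401.2 -296.2][ 527.7 -347. ][ 586.4 -339.8][ 570.1 -385.5]
top -21.859596686717094 136.2518961520579
top -20.567644883334985 189.10111642384834
[ 398.5 -295.5][ 547.6 -347.5][ 607.1 -396.3][ 620.1 -352.4]
scene -19.216979528885357 157.99461728502493
scene -20.111509163015857 229.1203316528993
[ 524.4 -293.3][ 501.4 -380.2][ 419.2 -261.6][ 396.8 -346.3]
rest top [ 460.46183381 -320.34532204] -17.368268426175934 75.17822380110476
[ 405.3 -348.4][ 431.3 -260.8][ 510.5 -380.1][ 537.9 -292.7]
rest scene [ 471.24432207 -320.48307611] 163.29154160808116 -106.96751299031722
t7.38 pos [546.   13.  181.4] psi -86.24 tilt [ 1.42 -0.54] F [-0.3 -0.2  0. ] T [0.03 0.14 0.02] w 68.4 j6 -0.28
shift cm [32.51 10.61  6.24] turn -1.191
```

Call:
send_rows:
  steps:
    - [[3.9,1.2,0,0,0.6],[3.9,1.2,0,0,0.6],[3.9,1.2,0,0,0.6],[3.9,1.2,0,0,0.6],[3.9,1.2,0,0,0.6],[3.9,1.2,0,0,0.6],[3.9,1.2,0.5,0,0.6],[3.9,1.2,1,0,0.6],[0,0,2,-0.12,0.6],[0,0,2,-0.12,0.6]]

```text
clock: 8.22
position: [474.2, -313.2, 139.8]
ee_rot: [0.814, -0.581, 0.024, -0.009]
contact_force: [0.7, 0.8, -0.5]
gripper_width: 51.1
```

Call:
send_rows:
  steps:
    - [[0,0,0,-0.12,0.6],[0,0,0,-0.12,0.6],[0,0,0,-0.12,0.6],[0,0,0,-0.12,0.6],[0,0,0,-0.12,0.6],[0,0,0,-0.12,0.6],[0,0,0,-0.1,0.6],[0,0,0,-0.1,0.5],[0,0,0,0,0.5]]

```text
clock: 8.97
position: [470.0, -315.1, 138.2]
ee_rot: [0.99, -0.14, 0.022, 0.002]
contact_force: [0.6, 0.6, -0.3]
gripper_width: 42.6
```

```bash
python3 -c "
from h import *
to(463,-319,80,-20.3)"
```

```text
t8.97 pos [ 470.  -315.1  138.2] psi -16.05 tilt [ 2.49 -0.6 ] F [ 0.6  0.6 -0.3] T [ 0.03  0.09 -0.  ] w 42.6 j6 1.60
shift cm [-0.82  0.58  5.78] turn 0.074
```

Call:
send_rows:
  steps:
    - [[-0.8,0.5,1,0.074,0.5],[0,0,2.5,0,0.5],[0,0,2.5,0,0.5],[0,0,0,0,0.5]]

```text
clock: 9.3
position: [465.7, -319.4, 80.4]
ee_rot: [0.983, -0.183, 0.027, 0.002]
contact_force: [-0.3, 0.2, -0.4]
gripper_width: 42.6
```

```bash
python3 - <<'E'
from h import *
to(463,-319,18,-20.3)
o=[]
for n,r in(("scene",(150,190,220,280)),("top",(345,185,425,285))):
    I,_=optics.get_image(n);u0,v0,u1,v1=r;o.append(cv2.resize(I[v0:v1,u0:u1],(int((u1-u0)*500/(v1-v0)),500),interpolation=cv2.INTER_CUBIC))
cv2.imwrite("pics/w1.png",np.clip(np.hstack(o)*1.5,0,255).astype(np.uint8))
E
```

```text
t9.30 pos [ 465.7 -319.4   80.4] psi -21.14 tilt [ 2.99 -0.78] F [-0.3  0.2 -0.4] T [ 0.08  0.17 -0.02] w 42.6 j6 1.52
shift cm [-0.6   0.1   6.22] turn -0.015
```

View pics/w1.png

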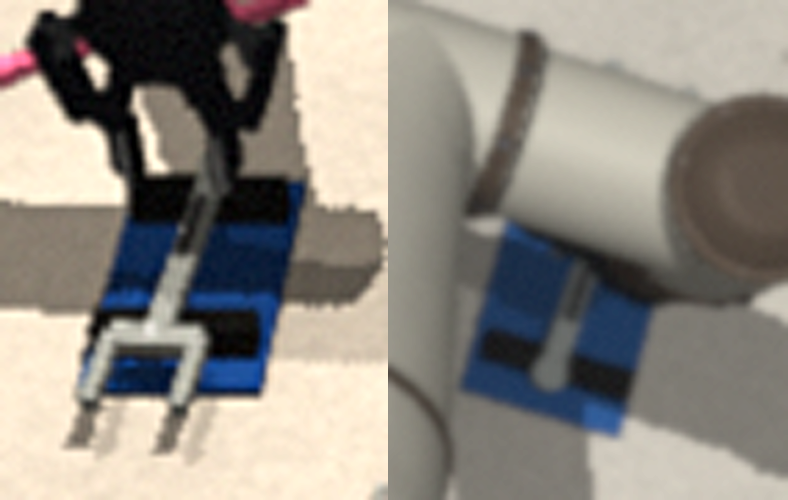

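The open fingers straddle the handle line and the jaw points toward the viewer. I'll descend and grasp.

Call:
send_rows:
  steps:
    - [[-0.3,0,2,-0.015,0.5],[-0.3,0.1,2,0,0.5],[0,0,1.5,0,0.5],[0,0,0.6,0,0.5],[0,0,0,0,0.5]]

```text
clock: 9.82
position: [473.8, -323.7, 31.7]
ee_rot: [0.984, -0.175, 0.04, 0.006]
contact_force: [0.5, 0.8, 0.0]
gripper_width: 42.9
```

```bash
python3 -c "
from h import *
to(463,-319,18,-20.3)"
```

```text
t9.82 pos [ 473.8 -323.7   31.7] psi -20.18 tilt [ 4.35 -1.45] F [0.5 0.8 0. ] T [0.1  0.13 0.04] w 42.9 j6 1.53
shift cm [-1.28 -0.06  1.27] turn 0.002
```

Call:
send_rows:
  steps:
    - [[-0.6,0,0.5,0,0.5],[-0.6,0,0.5,0,0.5],[0,0,0.2,0,0.5],[0,0,0,0,0.5]]

```text
clock: 10.15
position: [465.4, -320.5, 22.3]
ee_rot: [0.984, -0.175, 0.044, 0.007]
contact_force: [0.6, -0.1, -0.5]
gripper_width: 42.2
```

```bash
python3 -c "
from h import *
to(463,-319,18,-20.3)"
```

```text
t10.15 pos [ 465.4 -320.5   22.3] psi -20.19 tilt [ 4.77 -1.63] F [ 0.6 -0.1 -0.5] T [-0.    0.14 -0.03] w 42.2 j6 1.53
shift cm [-0.32 -0.06  0.41] turn 0.002
```

Call:
send_rows:
  steps:
    - [[-0.3,0,0.5,0,0.4],[0,0,0.2,0,0.3],[0,0,0,0,0.2],[0,0,0,0,0.1],[0,0,0,0,0.0],[0,0,0,0,0.0],[0,0,0,0,0.0]]

```text
clock: 10.73
position: [463.5, -319.9, 15.9]
ee_rot: [0.984, -0.175, 0.044, 0.007]
contact_force: [-0.1, -0.2, 0.8]
gripper_width: 13.0
```

```bash
python3 -c "
from h import *
to(463,-319,60,-20.3)"
```

```text
t10.73 pos [ 463.5 -319.9   15.9] psi -20.18 tilt [ 4.87 -1.68] F [-0.1 -0.2  0.8] T [0.1  0.26 0.  ] w 13.0 j6 1.53
shift cm [ 0.32 -0.07 -4.4 ] turn 0.002
```

Call:
send_rows:
  steps:
    - [[0,0,-1,0,0],[0,0,-1.5,0,0],[0,0,-1.5,0,0],[0,0,-1.5,0,0],[0,0,-0.5,0,0],[0,0,0,0,0]]

```text
clock: 11.23
position: [454.1, -316.2, 76.0]
ee_rot: [0.984, -0.176, 0.039, 0.005]
contact_force: [0.1, -0.4, -3.4]
gripper_width: 12.8
```

```bash
python3 -c "
from h import *
to(445,-100,70,16.7)"
```

```text
t11.23 pos [ 454.1 -316.2   76. ] psi -20.30 tilt [ 4.27 -1.39] F [ 0.1 -0.4 -3.4] T [0.17 0.28 0.  ] w 12.8 j6 1.53
shift cm [-8.370e+00 -1.997e+01  1.000e-02] turn -0.646
```

Call:
send_rows:
  steps:
    - [[-1.4,-3.3,0,0,0],[-1.4,-3.3,0,0,0],[-1.4,-3.3,0,0,0],[-1.4,-3.3,0,0,0],[-1.4,-3.3,0,0,0],[-1.4,-3.3,0,0,0],[0,0,0,-0.11,0],[0,0,0,-0.11,0],[0,0,0,-0.11,0],[0,0,0,-0.11,0]]

```text
clock: 12.07
position: [441.3, -92.2, 64.9]
ee_rot: [0.998, 0.05, 0.034, 0.014]
contact_force: [0.2, -0.4, -1.7]
gripper_width: 13.0
```

Call:
send_rows:
  steps:
    - [[0,0,0,-0.1,0],[0,0,0,-0.1,0],[0,0,0,0,0]]

```text
clock: 12.32
position: [439.5, -91.5, 63.1]
ee_rot: [0.987, 0.157, 0.03, 0.018]
contact_force: [-0.0, -0.3, -2.7]
gripper_width: 12.9
```

```bash
python3 - <<'E'
from m import *
to(445,-100,50,16.7)
o=[]
for n,r in(("scene",(220,190,320,270)),("top",(250,150,350,230))):
    I,D=optics.get_image(n);np.savez(n+"1.npz",im=I,D=D);u0,v0,u1,v1=r;o.append(cv2.resize(I[v0:v1,u0:u1],None,fx=4,fy=4,interpolation=cv2.INTER_CUBIC))
cv2.imwrite("pics/w2.png",np.clip(np.hstack(o)*1.6,0,255).astype(np.uint8))
E
```

```text
t12.32 pos [439.5 -91.5  63.1] psi 18.12 tilt [ 3.68 -1.45] F [-0.  -0.3 -2.7] T [ 0.05  0.29 -0.01] w 12.9 j6 1.64
shift cm [0.19 0.91 1.36] turn 0.025
```

View pics/w2.png

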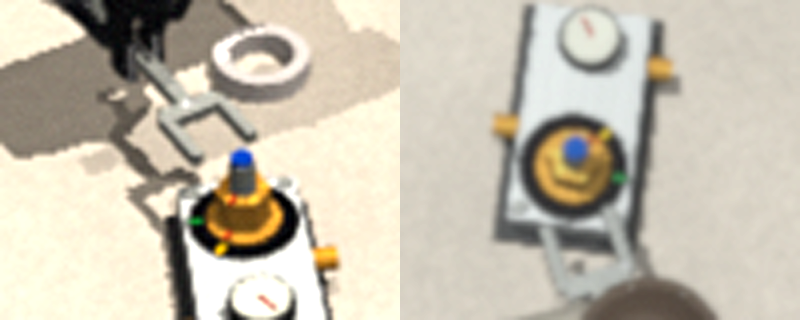

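Both views show the jaw behind the nut facing it, with the prong tips at about (190,158) and (250,135) in the scene half. The red line is at the yellow mark. Next I'll measure the jaw axis against the nut from both views.

```bash
cat > jaw.py <<'E'
from m import *
def jaw(tag,lo=66,hi=95,psi=18.1,nutc=(606,-50.2),zt=85,ref=(440,-91)):
    x=np.array([np.cos(np.radians(psi)),np.sin(np.radians(psi))]);y=np.array([-x[1],x[0]])
    for n in("top","scene"):
        d=np.load(n+tag+".npz");Q=cloud(n,d["D"]);I=d["im"].astype(int)
        r=Q[...,:2]-np.array(ref);s=r@x;l=r@y
        sat=I.max(-1)-I.min(-1)
        m=(Q[...,2]>lo)&(Q[...,2]<hi)&(s>85)&(s<150)&(abs(l)<45)&(sat<40)&(I.max(-1)>60)
        q=Q[m];print(n,m.sum(),"z",np.median(q[:,2]).round(1));
        vv,uu=np.nonzero(m);p=np.array([ray(n,(a,b),zt)[:2] for a,b in zip(uu,vv)],np.float32)
        print(" rect",cv2.minAreaRect(p),"smax",((p-np.array(ref))@x).max().round(1))
        L=(p-np.array(ref))@y;s2=(p-np.array(ref))@x
        for a in(100,108,116,124):
            k=(s2>a)&(s2<a+8)
            if k.sum()>3: g=np.sort(L[k]);print("  s%d l %.1f..%.1f mid %.1f"%(a,g[0],g[-1],(g[0]+g[-1])/2), "means %.1f %.1f"%(g[g<g.mean()].mean(),g[g>g.mean()].mean()))
    c=np.array(nutc)-np.array(ref);print("nut s %.1f l %.1f"%(c@x,c@y))
E
python3 -c "
from jaw import *
jaw('1')
I=np.load('top1.npz')['im'];S=np.load('scene1.npz')['im'];nut(I,S)"
```

```text
top 102 z 83.9
 rect ((539.9181518554688, -57.26105499267578), (41.7431755065918, 58.01426696777344), 17.645275115966797) smax 126.5
  s100 l -28.0..30.0 mid 1.0 means -23.3 25.3
  s108 l -28.1..29.0 mid 0.5 means -22.8 25.6
  s116 l -27.2..30.0 mid 1.4 means -23.1 25.2
  s124 l -25.4..27.2 mid 0.9 means -22.0 23.8
scene 100 z 83.7
 rect ((545.374267578125, -61.57159423828125), (58.00666809082031, 60.51087188720703), 15.82127857208252) smax 139.2
  s100 l -34.2..25.0 mid -4.6 means -27.2 20.3
  s108 l -34.1..24.9 mid -4.6 means -27.7 18.8
  s116 l -33.9..24.8 mid -4.5 means -26.7 19.9
  s124 l -33.8..24.8 mid -4.5 means -28.0 18.9
nut s 170.5 l -12.8
blue (array([293.49906959, 186.96092296]), 16) (array([279.98532942, 229.30328087]), 18)
stem [606.1 -50.8 106.5]
yel top [300.7 183.3] 3 45 [630.7 -74.2  45. ] r33.9 ang -43.5
yel scene [275. 251.] 1 45 [627.2 -72.9  45. ] r30.5 ang -46.3
green top [304.5 194. ] 2 45 [597.8 -85.3  45. ] r35.5 ang -103.6
green scene [268.8 244.6] 5 45 [595.8 -83.7  45. ] r34.4 ang -107.4
red top None
red scene [278. 238.] 1 50 [581.  -51.4  50. ] r25.1 ang -178.8
red scene [278. 238.] 1 64 [595.6 -54.9  64. ] r11.3 ang -158.9
red scene [278. 238.] 1 78 [610.2 -58.4  78. ] r8.6 ang -61.5
```

```bash
cat > g.py <<'E'
from h import *
R0=Ro.from_quat([0.984,-0.175,0.044,0.007]).as_matrix()
s=arm.read_state();R=Ro.from_quat(s["ee_rot"]).as_matrix();p=np.array(s["position"])
# wrench x,y in tool frame at grasp (flat wrench): horizontal projection of tool x
wx=R0[:,0].copy();wx[2]=0;wx/=np.linalg.norm(wx);x=R@(R0.T@wx);y=np.cross([0,0,1],x);y/=np.linalg.norm(y)
g0=R0.T@(np.array([461.8,-319.3,36])-np.array([463.5,-319.9,15.9]));g=p+R@g0
N=np.array([605.7,-50.4,0]);d=N-g;xh=x[:2]/np.linalg.norm(x[:2])
print("t%.2f"%s["clock"],"tcp",p.round(1),"yaw %.2f"%np.degrees(np.arctan2(x[1],x[0])),"pitch %.1f roll %.1f"%(np.degrees(x[2]),np.degrees((R@R0.T@[0,0,1.])[:2]@y[:2])),"grip",g.round(1),"jawz %.1f"%(g+110*x)[2])
print("forward to seat %.1f mm, left(+y wrench) needed %.1f mm (tool y = -that)"%(d[:2]@xh-110,d@y),"F",np.round(s["contact_force"],1),"T",np.round(s["wrist_torque"],2))
E
python3 g.py
```

```text
t12.42 tcp [439.6 -91.7  63.2] yaw 17.62 pitch -2.0 roll 2.6 grip [438.3 -91.1  83.3] jawz 79.4
forward to seat 61.9 mm, left(+y wrench) needed -11.8 mm (tool y = -that) F [-0.6  0.2 -3.1] T [0.03 0.22 0.01]
```

Call:
send_rows:
  steps:
    - [[0,1.2,0.7,0.025,0],[0,0,0.5,0,0],[0,0,0,0,0]]

```text
clock: 12.67
position: [444.0, -103.6, 51.1]
ee_rot: [0.99, 0.139, 0.03, 0.017]
contact_force: [-0.7, -0.4, -2.2]
gripper_width: 12.6
```

```bash
python3 g.py
```

```text
t12.67 tcp [ 444.  -103.6   51.1] yaw 15.78 pitch -1.9 roll 2.5 grip [ 442.7 -103.1   71.2] jawz 67.5
forward to seat 61.2 mm, left(+y wrench) needed 6.4 mm (tool y = -that) F [-0.7 -0.4 -2.2] T [-0.01  0.35 -0.06]
```

Call:
send_rows:
  steps:
    - [[0.5,-0.4,0.2,-0.014,0],[0.8,0,0,0,0],[0.5,0,0,0,0],[0,0,0,0,0]]

```text
clock: 13.0
position: [461.6, -93.4, 49.6]
ee_rot: [0.989, 0.145, 0.03, 0.017]
contact_force: [0.3, -0.1, -3.9]
gripper_width: 12.6
```

```bash
python3 g.py
```

```text
t13.00 tcp [461.6 -93.4  49.6] yaw 16.57 pitch -2.0 roll 2.5 grip [460.3 -92.9  69.8] jawz 65.9
forward to seat 41.5 mm, left(+y wrench) needed -0.7 mm (tool y = -that) F [ 0.3 -0.1 -3.9] T [ 0.02  0.2  -0.  ]
```

```bash
python3 - <<'E'
from jaw import *
for n in("top","scene"):
    I,D=optics.get_image(n);np.savez(n+"2.npz",im=I,D=D)
jaw("2",58,80,16.57,(605.7,-50.4),71.5,(460.3,-92.9))
E
```

```text
top 110 z 70.9
 rect ((569.1622314453125, -59.204185485839844), (58.318748474121094, 57.90818405151367), 15.83054256439209) smax 143.1
  s100 l -27.1..29.7 mid 1.3 means -22.5 25.4
  s108 l -26.0..29.9 mid 1.9 means -22.1 24.9
  s116 l -27.8..30.1 mid 1.2 means -22.8 25.7
  s124 l -26.7..28.4 mid 0.8 means -23.0 24.7
scene 86 z 70.6
 rect ((565.8665771484375, -66.19088745117188), (53.07571792602539, 61.590354919433594), 16.229318618774414) smax 135.2
  s100 l -34.6..26.3 mid -4.2 means -27.6 19.4
  s108 l -34.4..14.2 mid -10.1 means -29.4 -4.0
  s116 l -33.8..-21.7 mid -27.8 means -29.6 -22.6
  s124 l -28.6..24.7 mid -1.9 means -25.0 24.7
nut s 151.5 l -0.7
```

Call:
send_rows:
  steps:
    - [[0.3,0.12,0,0,0],[0.4,0,0,0,0],[0.3,0,0,0,0],[0,0,0,0,0]]

```text
clock: 13.43
position: [471.0, -91.7, 50.4]
ee_rot: [0.989, 0.145, 0.029, 0.017]
contact_force: [0.4, 0.3, -3.0]
gripper_width: 12.9
```

```bash
python3 g.py
```

```text
t13.43 tcp [471.  -91.7  50.4] yaw 16.53 pitch -2.1 roll 2.5 grip [469.7 -91.2  70.6] jawz 66.6
forward to seat 32.0 mm, left(+y wrench) needed 0.4 mm (tool y = -that) F [ 0.4  0.3 -3. ] T [0.03 0.29 0.02]
```

Call:
send_rows:
  steps:
    - [[0.3,0,0,0,0],[0.3,0,0,0,0],[0.3,0,0,0,0]]

```text
clock: 13.68
position: [479.5, -89.2, 50.8]
ee_rot: [0.989, 0.145, 0.029, 0.017]
contact_force: [0.2, -0.2, -2.1]
gripper_width: 13.1
```

```bash
python3 g.py
```

```text
t13.68 tcp [479.5 -89.2  50.8] yaw 16.49 pitch -2.1 roll 2.5 grip [478.3 -88.6  71. ] jawz 66.9
forward to seat 23.0 mm, left(+y wrench) needed 0.5 mm (tool y = -that) F [ 0.2 -0.2 -2.1] T [ 0.05  0.29 -0.01]
```

No contact force, so the prongs are passing the hex. I'll continue.

Call:
send_rows:
  steps:
    - [[0.4,-0.03,0.05,0,0],[0.4,0,0,0,0],[0.4,0,0,0,0],[0.3,0,0,0,0]]

```text
clock: 14.02
position: [495.5, -84.1, 51.1]
ee_rot: [0.989, 0.145, 0.029, 0.017]
contact_force: [-0.3, 0.7, -3.3]
gripper_width: 12.8
```

```bash
python3 g.py
```

```text
t14.02 tcp [495.5 -84.1  51.1] yaw 16.49 pitch -2.1 roll 2.5 grip [494.2 -83.6  71.2] jawz 67.2
forward to seat 6.3 mm, left(+y wrench) needed 0.2 mm (tool y = -that) F [-0.3  0.7 -3.3] T [ 0.01  0.19 -0.02]
```

Call:
send_rows:
  steps:
    - [[0.3,0,0.05,0,0],[0.25,0,0.05,0,0],[0,0,0,0,0],[0.03,-0.88,0,0.08,0],[0.03,-0.88,0,0.08,0]]

```text
clock: 14.43
position: [498.4, -65.4, 49.3]
ee_rot: [0.997, 0.062, 0.03, 0.015]
contact_force: [0.6, -0.2, -1.9]
gripper_width: 12.9
```

```bash
python3 g.py
```

```text
t14.43 tcp [498.4 -65.4  49.3] yaw 7.04 pitch -1.8 roll 2.0 grip [497.1 -64.9  69.4] jawz 65.9
forward to seat -0.5 mm, left(+y wrench) needed 1.0 mm (tool y = -that) F [ 0.6 -0.2 -1.9] T [-0.22  0.06  0.33]
```

Call:
send_rows:
  steps:
    - [[0.04,-1.1,0,0.1,0],[0.05,-1.1,0,0.1,0],[0.05,-1.1,0,0.1,0]]

```text
clock: 14.68
position: [499.3, -32.5, 48.9]
ee_rot: [0.995, -0.091, 0.032, 0.011]
contact_force: [1.7, -1.3, -2.5]
gripper_width: 13.2
```

```bash
python3 g.py
```

```text
t14.68 tcp [499.3 -32.5  48.9] yaw -10.51 pitch -1.3 roll 1.0 grip [498.1 -31.9  69. ] jawz 66.5
forward to seat -0.8 mm, left(+y wrench) needed 1.4 mm (tool y = -that) F [ 1.7 -1.3 -2.5] T [-0.54 -0.09  0.57]
```

Call:
send_rows:
  steps:
    - [[0.05,-1.15,0,0.1,0],[0.05,-1.12,0,0.1,0],[0.05,-1.1,0,0.1,0],[0.05,-1.1,0,0.1,0]]

```text
clock: 15.02
position: [515.4, 8.8, 49.0]
ee_rot: [0.956, -0.291, 0.033, 0.007]
contact_force: [1.3, -3.7, -4.6]
gripper_width: 12.7
```

```bash
python3 g.py
```

```text
t15.02 tcp [515.4   8.8  49. ] yaw -33.87 pitch -1.2 roll -0.2 grip [514.2   9.5  69.2] jawz 66.9
forward to seat -0.6 mm, left(+y wrench) needed 1.3 mm (tool y = -that) F [ 1.3 -3.7 -4.6] T [-0.95 -0.18  0.59]
```

Call:
send_rows:
  steps:
    - [[0.04,-0.95,0,0.08,0],[0.04,-0.9,0,0.08,0]]

```text
clock: 15.18
position: [526.3, 22.9, 49.0]
ee_rot: [0.929, -0.368, 0.033, 0.007]
contact_force: [1.2, -3.8, -3.4]
gripper_width: 12.9
```

```bash
python3 g.py; python3 - <<'E'
from m import *
o=[]
for n,r in(("scene",(250,215,310,265)),("top",(265,155,325,205))):
    I,D=optics.get_image(n);np.savez(n+"3.npz",im=I,D=D);u0,v0,u1,v1=r;o.append(cv2.resize(I[v0:v1,u0:u1],None,fx=6.6,fy=6.6,interpolation=cv2.INTER_CUBIC))
cv2.imwrite("pics/t1.png",np.clip(np.hstack(o)*1.7,0,255).astype(np.uint8))
E
```

```text
t15.18 tcp [526.3  22.9  49. ] yaw -43.19 pitch -1.3 roll -0.6 grip [525.2  23.7  69.1] jawz 66.6
forward to seat -0.6 mm, left(+y wrench) needed 1.1 mm (tool y = -that) F [ 1.2 -3.8 -3.4] T [-0.93  0.12  0.55]
```

View pics/t1.png

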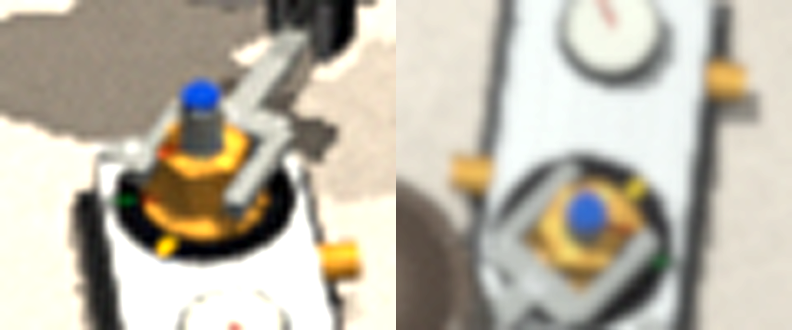

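The wrench is seated on the hex. Red shows on the flange at about (148,200) and on the hex corner at (165,153), nearing the green mark at (127,200).

```bash
python3 - <<'E'
from m import *
c=np.array([605.7,-50.4])
for n,o,uv,z in(("scene",(250,215),(148,200),50),("scene",(250,215),(165,153),78),("scene",(250,215),(127,200),45),("top",(265,155),(622-396,227),78),("top",(265,155),(660-396,260),45)):
    p=ray(n,(o[0]+uv[0]/6.6-.4,o[1]+uv[1]/6.6-.4),z)[:2]-c;print(n,uv,z,np.hypot(*p).round(1),np.degrees(np.arctan2(p[1],p[0])).round(1))
S=np.load("scene3.npz")["im"];B=S[238:252,262:285].astype(int)
for v in range(14): print(238+v,[int(100*b[2]/(b[1]+5)) for b in B[v]])
E
```

```text
scene (148, 200) 50 25.6 -91.9
scene (165, 153) 78 17.3 -87.3
scene (127, 200) 45 34.6 -104.5
top (226, 227) 78 16.9 -91.3
top (264, 260) 45 36.2 -102.7
238 [104, 104, 100, 95, 95, 96, 96, 97, 97, 97, 95, 111, 201, 198, 156, 134, 120, 113, 98, 104, 118, 118, 122]
239 [104, 104, 102, 97, 97, 96, 96, 96, 96, 97, 95, 100, 140, 140, 139, 131, 133, 125, 120, 126, 132, 118, 119]
240 [104, 104, 102, 97, 97, 97, 96, 96, 95, 95, 93, 104, 124, 131, 138, 140, 142, 139, 139, 140, 141, 137, 132]
241 [104, 104, 102, 96, 97, 97, 91, 88, 87, 89, 92, 117, 124, 130, 136, 138, 142, 141, 143, 138, 142, 141, 136]
242 [103, 105, 102, 98, 97, 98, 90, 82, 90, 93, 110, 129, 135, 131, 133, 131, 130, 133, 135, 133, 140, 138, 127]
243 [103, 103, 101, 97, 99, 98, 88, 28, 73, 113, 128, 136, 131, 136, 133, 130, 135, 136, 133, 132, 137, 134, 102]
244 [96, 91, 92, 97, 97, 87, 21, 0, 22, 166, 165, 158, 145, 128, 126, 135, 128, 130, 136, 137, 137, 119, 98]
245 [81, 72, 89, 94, 89, 69, 13, 0, 16, 195, 181, 178, 147, 129, 128, 128, 134, 137, 133, 141, 138, 121, 98]
246 [86, 80, 82, 95, 96, 89, 36, 17, 20, 146, 144, 141, 140, 136, 133, 128, 132, 137, 139, 133, 135, 116, 96]
247 [83, 83, 88, 91, 97, 94, 80, 72, 53, 106, 137, 138, 139, 140, 138, 133, 137, 134, 136, 140, 131, 125, 108]
248 [93, 83, 79, 91, 97, 98, 86, 55, 55, 46, 116, 137, 138, 136, 139, 137, 143, 142, 140, 140, 137, 137, 134]
249 [89, 80, 86, 92, 98, 97, 93, 85, 63, 60, 72, 115, 134, 139, 141, 139, 138, 138, 138, 139, 139, 139, 136]
250 [97, 86, 71, 91, 96, 97, 96, 93, 69, 58, 45, 22, 107, 123, 128, 137, 141, 141, 140, 138, 139, 139, 130]
251 [98, 84, 79, 86, 94, 98, 98, 97, 93, 83, 0, 100, 122, 125, 122, 118, 128, 126, 134, 134, 126, 125, 111]
```

Call:
send_rows:
  steps:
    - [[0.04,-0.9,0,0.08,0],[0.04,-0.9,0,0.08,0]]

```text
clock: 15.45
position: [538.2, 33.9, 48.9]
ee_rot: [0.898, -0.438, 0.033, 0.005]
contact_force: [-0.7, 0.2, -1.8]
gripper_width: 12.9
```

```bash
python3 g.py; python3 - <<'E'
from m import *
o=[]
for n,r in(("scene",(250,215,310,265)),("top",(265,155,325,205))):
    I,D=optics.get_image(n);np.savez(n+"4.npz",im=I,D=D);u0,v0,u1,v1=r;o.append(cv2.resize(I[v0:v1,u0:u1],None,fx=6.6,fy=6.6,interpolation=cv2.INTER_CUBIC))
cv2.imwrite("pics/t2.png",np.clip(np.hstack(o)*1.7,0,255).astype(np.uint8))
for n,u0,v0,z in(("scene",262,236,50),("scene",262,236,78)):
    I=np.load(n+"4.npz")["im"];B=I[v0:v0+17,u0:u0+24].astype(float);r=B[...,2]/(B[...,1]+5);r[B[...,2]<35]=0
    r[:6 if z==50 else 0]=0
    if z==78: r[6:]=0
    m=r>1.6;v,u=np.nonzero(m);w=r[m]-1.4
    if len(u): p=ray(n,((u*w).sum()/w.sum()+u0,(v*w).sum()/w.sum()+v0),z)[:2]-[605.7,-50.4];print(len(u),(u.mean()+u0,v.mean()+v0),np.hypot(*p),np.degrees(np.arctan2(p[1],p[0])))
E
```

```text
t15.45 tcp [538.2  33.9  48.9] yaw -51.97 pitch -1.5 roll -1.0 grip [537.1  34.7  69. ] jawz 66.1
forward to seat -0.7 mm, left(+y wrench) needed 1.6 mm (tool y = -that) F [-0.7  0.2 -1.8] T [0.05 0.46 0.72]
3 (np.float64(272.0), np.float64(244.0)) 26.059839231872928 -100.83860509300975
3 (np.float64(275.0), np.float64(237.0)) 15.005084600150056 -97.5447572251971
```

View pics/t2.png

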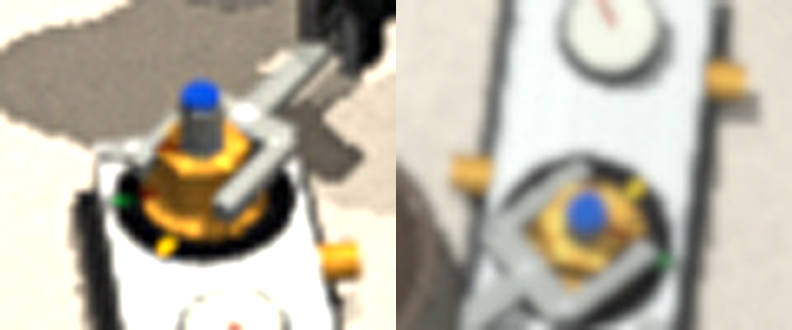

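Red is now at about -99° against green at -103°, so a small nudge remains. Then I'll back off by the play and withdraw.

Call:
send_rows:
  steps:
    - [[0.02,-0.45,0,0.045,0],[0,0,0,0,0],[0,0.7,0,-0.06,0],[0,0.7,0,-0.06,0],[0,0,0,0,0]]

```text
clock: 15.97
position: [531.3, 28.1, 49.0]
ee_rot: [0.919, -0.394, 0.034, 0.004]
contact_force: [0.2, 1.4, -3.5]
gripper_width: 13.1
```

```bash
python3 g.py
```

```text
t15.97 tcp [531.3  28.1  49. ] yaw -46.33 pitch -1.3 roll -1.1 grip [530.1  28.8  69.1] jawz 66.6
forward to seat -0.5 mm, left(+y wrench) needed -0.0 mm (tool y = -that) F [ 0.2  1.4 -3.5] T [0.4  0.14 0.14]
```

Call:
send_rows:
  steps:
    - [[0,0.42,0,-0.04,0],[0,0,0,0,0],[-0.5,0,0,0,0],[-0.7,0,0,0,0]]

```text
clock: 16.3
position: [520.5, 33.3, 48.7]
ee_rot: [0.926, -0.377, 0.036, 0.002]
contact_force: [-0.0, 1.3, -3.3]
gripper_width: 12.8
```

```bash
python3 g.py
```

```text
t16.30 tcp [520.5  33.3  48.7] yaw -44.22 pitch -1.2 roll -1.2 grip [519.2  33.9  68.9] jawz 66.5
forward to seat 10.8 mm, left(+y wrench) needed -0.1 mm (tool y = -that) F [-0.   1.3 -3.3] T [0.15 0.19 0.02]
```

Call:
send_rows:
  steps:
    - [[-1,0,0,0,0],[-1.2,0,0,0,0],[-1.2,0,0,0,0],[-1.5,0,0,0,0],[-1.5,0,-1,0,0],[-1,0,-1.5,0,0],[0,0,-1,0,0],[0,0,0,0,0]]

```text
clock: 16.97
position: [455.9, 91.5, 77.5]
ee_rot: [0.925, -0.378, 0.033, 0.004]
contact_force: [0.8, -0.2, -2.7]
gripper_width: 13.3
```

```bash
python3 g.py; python3 -c "
from m import *
I,_=optics.get_image('top');S,_=optics.get_image('scene');nut(I,S)
B=S[236:253,262:286].astype(float);r=B[...,2]/(B[...,1]+5);r[B[...,2]<35]=0
for lo,hi,z in((0,6,78),(6,17,50)):
    q=r.copy();q[:lo]=0;q[hi:]=0;v,u=np.nonzero(q>1.6);w=q[v,u]-1.4
    if len(u): p=ray('scene',((u*w).sum()/w.sum()+262,(v*w).sum()/w.sum()+236),z)[:2]-[605.7,-50.4];print('red',len(u),np.hypot(*p),np.degrees(np.arctan2(p[1],p[0])))
to(464,-320,80,-17)
o=[cv2.resize(S[215:265,250:310],None,fx=6.6,fy=6.6,interpolation=cv2.INTER_CUBIC),cv2.resize(I[155:205,265:325],None,fx=6.6,fy=6.6,interpolation=cv2.INTER_CUBIC)]
cv2.imwrite('pics/t3.png',np.clip(np.hstack(o)*1.7,0,255).astype(np.uint8))
"
```

```text
t16.97 tcp [455.9  91.5  77.5] yaw -44.44 pitch -1.4 roll -0.9 grip [454.7  92.2  97.6] jawz 94.9
forward to seat 97.6 mm, left(+y wrench) needed 3.9 mm (tool y = -that) F [ 0.8 -0.2 -2.7] T [0.19 0.15 0.02]
blue (array([293.49794546, 186.96040344]), 16) (array([280.05861984, 229.14048974]), 20)
stem [606.5 -50.8 107.4]
yel top [300.5 183.5] 4 45 [630.2 -73.7  45. ] r32.9 ang -44.0
yel scene [285. 237.] 1 45 [577.5 -28.7  45. ] r36.5 ang 142.8
green top [304.5 194. ] 2 45 [597.8 -85.4  45. ] r35.7 ang -104.2
green scene [268.8 244.6] 5 45 [595.8 -83.6  45. ] r34.6 ang -108.0
red top None
red scene [274. 237.] 1 50 [573.3 -61.7  50. ] r35.0 ang -161.7
red scene [274. 237.] 1 64 [588.  -65.1  64. ] r23.4 ang -142.2
red scene [274. 237.] 1 78 [602.8 -68.5  78. ] r18.1 ang -102.0
red 4 15.077821787969464 -99.46483710796883
red 4 24.741592746472726 -101.77529215174529
t17.07 pos [455.4  90.6  76. ] psi -44.57 tilt [ 3.22 -1.95] F [ 0.3 -0.3 -2.8] T [ 0.15  0.24 -0.  ] w 12.9 j6 0.12
shift cm [29.39 28.67  1.05] turn -0.481
```

View pics/t3.png

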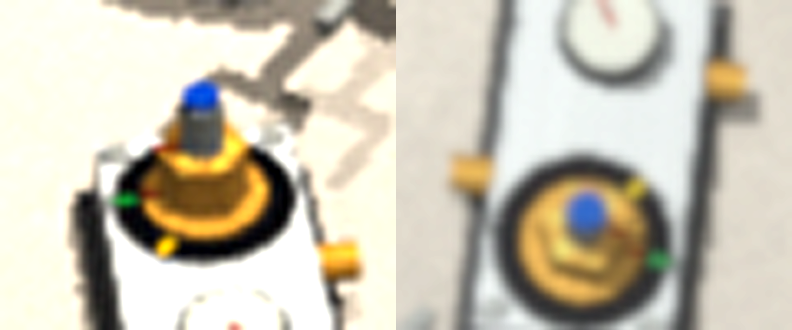

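The red line lines up with the green mark in both views (-101.8° against -103.5°). I'll take the wrench back to the rest.

Call:
send_rows:
  steps:
    - [[2.5,2.5,-1,0,0],[2.9,2.8,-1,0,0],[2.9,2.8,0,0,0],[2.9,2.8,0,0,0],[2.9,2.8,0,0,0],[2.9,2.8,0,0,0],[2.9,2.8,0,0,0],[2.9,2.8,0,0,0],[2.9,2.8,0,0,0],[2,2,0,0,0]]

```text
clock: 17.9
position: [462.3, -303.6, 102.8]
ee_rot: [0.927, -0.375, 0.028, 0.006]
contact_force: [1.1, 0.2, -3.1]
gripper_width: 12.9
```

Call:
send_rows:
  steps:
    - [[0,0,0,-0.1,0],[0,0,0,-0.1,0],[0,0,0,-0.1,0],[0,0,0,-0.1,0],[0,0,0,-0.08,0],[0,0,0,0,0]]

```text
clock: 18.4
position: [456.1, -312.6, 92.9]
ee_rot: [0.99, -0.143, 0.018, 0.012]
contact_force: [-0.7, -0.1, -3.7]
gripper_width: 12.9
```

```bash
python3 g.py; python3 -c "
from h import *
to(464,-320,60,-17)"
```

```text
t18.40 tcp [ 456.1 -312.6   92.9] yaw -16.52 pitch -2.9 roll 1.1 grip [ 455.5 -312.   113. ] jawz 107.6
forward to seat -40.3 mm, left(+y wrench) needed 293.5 mm (tool y = -that) F [-0.7 -0.1 -3.7] T [0.05 0.16 0.01]
t18.40 pos [ 456.1 -312.6   92.9] psi -16.41 tilt [ 1.86 -1.64] F [-0.7 -0.1 -3.7] T [0.05 0.16 0.01] w 12.9 j6 1.56
shift cm [0.83 0.43 3.33] turn 0.01
```

Call:
send_rows:
  steps:
    - [[0.2,0.4,1.5,0.01,0],[0,0,2,0,0],[0,0,1.2,0,0],[0,0,0.5,0,0],[0,0,0,0,0]]

```text
clock: 18.82
position: [456.7, -318.9, 35.5]
ee_rot: [0.988, -0.155, 0.016, 0.011]
contact_force: [-0.1, -0.9, -2.7]
gripper_width: 12.8
```

```bash
python3 g.py; python3 -c "
from h import *
to(464,-320,17,-17)"
```

```text
t18.82 tcp [ 456.7 -318.9   35.5] yaw -17.90 pitch -3.1 roll 1.1 grip [ 456.1 -318.4   55.7] jawz 49.7
forward to seat -50.0 mm, left(+y wrench) needed 301.0 mm (tool y = -that) F [-0.1 -0.9 -2.7] T [0.13 0.19 0.06]
t18.82 pos [ 456.7 -318.9   35.5] psi -17.80 tilt [ 1.56 -1.55] F [-0.1 -0.9 -2.7] T [0.13 0.19 0.06] w 12.8 j6 1.54
shift cm [ 0.66 -0.15  1.87] turn -0.014
```

Call:
send_rows:
  steps:
    - [[0.6,-0.1,0.6,-0.014,0],[0,0,0.5,0,0],[0,0,0.4,0,0],[0,0,0,0,0]]

```text
clock: 19.15
position: [464.6, -320.6, 20.0]
ee_rot: [0.989, -0.148, 0.016, 0.012]
contact_force: [-0.2, 0.0, -2.9]
gripper_width: 13.0
```

```bash
python3 g.py
```

```text
t19.15 tcp [ 464.6 -320.6   20. ] yaw -17.14 pitch -3.1 roll 1.1 grip [ 464.1 -320.1   40.1] jawz 34.2
forward to seat -54.1 mm, left(+y wrench) needed 299.4 mm (tool y = -that) F [-0.2  0.  -2.9] T [ 0.12  0.14 -0.07]
```

Call:
send_rows:
  steps:
    - [[0,0,0.15,0,0],[0,0,0.15,0,0],[0,0,0.1,0,0],[0,0,0,0,0]]

```text
clock: 19.48
position: [465.2, -321.0, 18.7]
ee_rot: [0.989, -0.148, 0.017, 0.012]
contact_force: [-2.0, 0.9, 0.6]
gripper_width: 13.1
```

```bash
python3 g.py
```

```text
t19.48 tcp [ 465.2 -321.    18.7] yaw -17.10 pitch -2.9 roll 1.2 grip [ 464.6 -320.4   38.9] jawz 33.2
forward to seat -54.5 mm, left(+y wrench) needed 299.6 mm (tool y = -that) F [-2.   0.9  0.6] T [ 0.38  0.32 -0.02]
```

It's touching down: the vertical force went from -2.9 to +0.6 N. I'll release and rise.

Call:
send_rows:
  steps:
    - [[0,0,0.12,0,0],[0,0,0,0,0.2],[0,0,0,0,0.3],[0,0,0,0,0.45],[0,0,0,0,0.45],[0,0,-1,0,0.45],[0,0,-2.5,0,0.45],[0,0,-4,0,0.45],[0,0,-4,0,0.45],[-4,-1,-2,0,0.45]]

```text
clock: 20.32
position: [435.0, -300.8, 152.5]
ee_rot: [0.989, -0.147, 0.018, 0.014]
contact_force: [1.5, -1.0, 1.8]
gripper_width: 38.2
```

Call:
send_rows:
  steps:
    - [[-4,-2,0,0,0.45],[-2,-4,0,0,0.45],[0,-4,0,0,0.45],[0,-4,0,0,0.45],[0,-4,0,0,0.45],[0,-4,0,0,0.45],[0,0,0,0,0.45]]

```text
clock: 20.9
position: [442.3, -66.6, 158.9]
ee_rot: [0.988, -0.15, 0.031, 0.013]
contact_force: [0.1, -0.1, 0.5]
gripper_width: 38.0
```

```bash
python3 - <<'E'
from m import *
s=arm.read_state();print(s["clock"],s["position"],s["contact_force"],s["gripper_width"])
o=[]
for n,roi in(("top",(345,185,425,285)),("scene",(150,195,220,282))):
    I,D=optics.get_image(n);u0,v0,u1,v1=roi;Q=cloud(n,D);o.append(cv2.resize(I[v0:v1,u0:u1],(int((u1-u0)*480/(v1-v0)),480),interpolation=cv2.INTER_CUBIC))
    g=(Q[...,2]>35)&(Q[...,2]<50);g[:v0]=0;g[v1:]=0;g[:,:u0]=0;g[:,u1:]=0;vv,uu=np.nonzero(g)
    p=np.array([ray(n,(a,b),42)[:2] for a,b in zip(uu,vv)],np.float32);R=np.array([464,-320]);x=np.array([np.cos(-.292),np.sin(-.292)]);sx=(p-R)@x;ly=(p-R)@[-x[1],x[0]]
    print(n,cv2.minAreaRect(p),"along %.0f..%.0f"%(sx.min(),sx.max()),"z median tail %.1f mid %.1f head %.1f"%tuple(np.median(Q[vv,uu,2][k]) for k in(sx<-40,abs(sx)<30,sx>80)),"l tail %.1f head %.1f"%(ly[sx<-40].mean(),ly[sx>80].mean()))
cv2.imwrite("pics/e1.png",np.clip(np.hstack(o)*1.5,0,255).astype(np.uint8))
E
```

```text
20.9 [442.31578012 -66.57615811 158.88626504] [ 0.09492041 -0.09993327  0.46451536] 37.95399469334623
top ((491.1819152832031, -327.9236145019531), (82.39599609375, 201.53125), 79.18364715576172) along -73..128 z median tail 41.1 mid 41.2 head 41.2 l tail 2.2 head 0.4
scene ((496.1143798828125, -328.78472900390625), (62.9059944152832, 207.14956665039062), 73.29544067382812) along -70..137 z median tail 41.1 mid 42.2 head 40.9 l tail 0.8 head -1.0
```

```bash
python3 -c "
from bench import job;print(job.job_done())"
```

```text
the job is handed in; nothing more can be done
None
```

I closed the joint and handed the job in at about 21 s; the hand-in gave no verdict.

- **Hand-tight:** I turned the nut with the fingers held loosely around it, about 38 mm apart, so they never squeezed it. It stopped with the red line at -43.5° and the yellow mark at about -43°. Wrist torque rose from about 0.12 to about 0.27 N m at the stop. Force on the nut can't be read directly. From the 0.31 N m peak I estimate up to about 18 N per finger, close to the 20 N limit.
- **Tightening:** With the wrench alone, I turned the nut to put the red line at -99° to -102°, with the green mark at about -103.5°. That is roughly 1.0 rad past hand-tight.
- **Wrench back on its rest:** After release the wrench top measured about 41 mm at tail, middle and head, so it lies flat on both bars. It sits lengthwise as it should and within about 2 mm sideways, jaw towards the rest's +x. The arm was clear, with near-zero contact force.

**Checks that failed or disagreed:**
- My final close-up of the rest couldn't be viewed because the 12-picture limit was reached, so that check is numeric only.
- The two cameras differed by about 5 mm sideways on the jaw. I used the top view and the arm's own position instead.
- In the last check, the top view's outline box of the wrench came out too wide (82 mm against about 63 mm from the scene camera). I went by the other measurements.
- The tool tilted by up to 5° along the way; the wrench still seated and came off the nut without jamming.
- I did not re-measure the bystanders at the end.

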